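# Put away the flour-test glassware and measuring bobs

## Robot

A 6-joint arm with a two-finger parallel gripper is mounted at the origin on the work surface. World frame = base frame: x ahead of the robot, y to its left, z up, the work surface at z = 0. Lengths are in m, angles in rad, forces in N, time in s.
With the tool pointing down it reaches from about 0.35 to 0.975 m from the base axis. Payload 7.1 kg.
Tool frame: the origin (TCP) lies on the centre line of the jaws, within the pads' length; the fingertips stand 19 mm ahead of it and the grasp point (between the pads) is the TCP; z points along the fingers, y is the line along which they close (so a half turn about z gives the same grasp; the last joint's range is limited). The gripper opens to 88 mm and grips with 3 to 60 N. Pads are 20 mm wide; open, the fingers measure 115 mm over their backs; the gripper's body (75 mm by 178 mm) begins 61 mm behind the grasp point.
Start: joints at [1.183, 0.423, 1.63, -0, 1.089, -0.019], TCP at [0.225, 0.583, 0.242] pointing down, gripper open.
Joint ranges: [-3, 3], [-0.9, 2.11], [0.09, 2.58], [-1.31, 4.45], [0.11, 2.69], [-2.54, 2.54]. Speed limits (rad/s): [2.39, 2.39, 3.01, 3.14, 3.14, 3.14].

## Interface

Orientations are given as a unit quaternion [x, y, z, w].
In Python, from cell import telemetry, optics, order, nets gives the robot as it stands. The module is installed in compiled form; this text tells all that it offers.
- The arm moves only by the shell command python3 -m handwheel 'ROWS' [OPENING] [FORCE]. ROWS is text: rows parted by semicolons, each of 6 numbers parted by spaces: the shift along the world's x, y, z in mm, then the turn, a rotation vector about the world's x, y, z in rad. In form: dx dy dz rx ry rz; .... A call has 1 to 12 rows; each row shifts and turns the commanded pose from where the row before left it; what a row does not reach is not made up. A row lasts 1/10 s, in which the tool goes at most 50 mm and 8.59 degrees, less where a joint would pass 70% of its speed; a pose out of reach is approached as far as the arm can. A call with a gripper value outside its range is refused whole. OPENING is the finger opening in mm, from 0 to 87.8, set as the call begins (- or left out, the last holds). The fingers move at their own pace and stop on an object; FORCE is the grip in N (left out, the last holds). Time passes only in rows, so rows that do not move let the fingers close. It gives the time, the measured TCP pose, the force, the opening and the grip force at its end, in the units of the state.
- telemetry.read_state(): the state, without advancing time (a new reading comes with each control period).
- optics.grab_frame(name): name is "scene" or "top" or "wrist"; returns the picture (400x640x3 uint8, red, green, blue); there is no depth.
- optics.camera_info(name): a dict with "fovy" (degrees; the focal length in pixels is half the picture's height over the tangent of half this angle, whatever the lens; pixels are square), "cx", "cy" (the principal point, pixels), "R" (3x3) and "t" (3): a world point X has camera coordinates R X + t; the wrist camera has in their place "T_tool_cam" (4x4, takes a point from camera to tool coordinates, whose origin is the TCP and whose axes are the flange's). Camera axes: x right, y down, z forward; pixel columns grow to the right and rows downward; lengths in m; the calibration is good to about 2 mm. A picture is of the moment at which its call begins: read the wrist's pose just before it. camera_info takes no time and is no camera call.
- order.hand_in(): hands the job in; it is judged then, once.
Trained networks look in the newest picture that a camera, given by its name, has taken for a name from the list of things; names that differ only in an ending like _2 or _b are one class to them, and where a whole thing is asked for, a point or a joint stands for the part that bears it (a point fixed in the world has none). Each returns a list of dicts, best first, with "confidence" (0 to 1); they miss things now and then, are a little off and sometimes report something else, mostly with a low value. They report only what shows in the picture. A call takes as long as a camera call.
- nets.masks_of(camera, query): "pixels" (400x640 bool, what is visible of it) and "pixel" ([column, row] in pixels, amid what is visible of it).
The state is a dict: "t": time; "qpos": joint angles; "joint_vel": joint speeds; "effort": joint torques, N m; "tool_pos": TCP position; "eef_rot": TCP orientation; "ft_force": force on the tool from outside, world axes, zero at the start; "moment": the same for the moment, N m; "finger_gap": opening from 0.0 (shut) to 1.0 (fully open); "grasp_force": force on a finger pad.
Only numpy, scipy, OpenCV 4.12 (cv2) and the standard library are available. Lean on these libraries where they do the work, as an engineer would, in place of code of your own. Each camera call takes 0.05 s, during which the arm holds its last target. There are 200 camera calls.

## Task

Clear the bench after the flour paste test: stand the two amber bottles in the blue tray, the two steel measuring bobs (stem up) in the yellow tray and the white-lidded sample jar in the free bay of the green tray, one thing to a bay, upright and flat on the bay's floor. Set each one down gently, never letting it drop, and leave the red-lidded jar where it already stands in the green tray.

Things in the scene. Friction and masses are not known exactly. Their poses are not given: they have to be found in the camera images.
- bottle_white_cap: Small amber-brown reagent bottle with paper label and WHITE cap, 40 mm diameter, 85 mm tall, standing upright on the bench. Origin: centre of its underside, z up; round, it may be gripped at any yaw. Straight body from the foot to 47 mm, then a sloping shoulder, neck and a 20 mm wide cap. 0.06 to 0.13 kg.
- bottle_black_cap: Small amber-brown reagent bottle with paper label and BLACK cap, 40 mm diameter, 85 mm tall, standing upright on the bench. Origin: centre of its underside, z up; round, it may be gripped at any yaw. Straight body from the foot to 47 mm, then a sloping shoulder, neck and a 20 mm wide cap. 0.06 to 0.13 kg.
- bob_wide: Wide steel measuring bob, 44 mm diameter, total height 80 mm: solid metal cylinder to 36 mm with a short cone to 42 mm, then a straight thin stem of 12 mm diameter from 42 to 80 mm on its axis, the place to grip. Origin: centre of its underside, z up; round, any grasp yaw. 0.12 to 0.26 kg. Stands on the bench.
- bob_narrow: Narrow steel measuring bob, 32 mm diameter, total height 80 mm: solid metal cylinder to 36 mm with a short cone to 42 mm, then a straight thin stem of 12 mm diameter from 42 to 80 mm on its axis, the place to grip. Origin: centre of its underside, z up; round, any grasp yaw. 0.12 to 0.26 kg. Stands on the bench.
- sample_jar: Cream-coloured round flour sample jar with WHITE lid, 44 mm diameter, 65 mm tall, upright on the bench. Origin: centre of its underside, z up; round, may be gripped at any yaw, by the straight body (up to 48 mm; above it the lid, 41 mm wide). 0.07 to 0.14 kg.
- parked_jar: Cream-coloured round sample jar with RED lid, same size as the other jar (44 mm diameter, 65 mm tall), already standing in one bay of the green tray (the bay at the tray's +y); it stays there. Origin: centre of its underside.
- bottle_tray: BLUE two-bay open tray, fixed, any yaw, 74 x 144 x 22 mm (x, y, z), walls and floor 4 mm. Origin under its centre, z up. The divider lies along its own x at y = 0; the bays (66 mm in x, 66 in y) are centred at y = +36 and y = -36 mm, inner floor 4 mm above the origin (bench level), rim at 22 mm.
- bob_tray: YELLOW two-bay open tray, fixed, any yaw, 74 x 144 x 22 mm (x, y, z), walls and floor 4 mm. Origin under its centre, z up. The divider lies along its own x at y = 0; the bays (66 mm in x, 66 in y) are centred at y = +36 and y = -36 mm, inner floor 4 mm above the origin (bench level), rim at 22 mm.
- jar_tray: GREEN two-bay open tray, fixed, any yaw, 74 x 144 x 22 mm (x, y, z), walls and floor 4 mm. Origin under its centre, z up. The divider lies along its own x at y = 0; the bays (66 mm in x, 66 in y) are centred at y = +36 and y = -36 mm, inner floor 4 mm above the origin (bench level), rim at 22 mm. The bay at +y is taken by the red-lidded jar; -y is free.

How it is judged:
By the outcome, as a careful person would: the job done as asked, in the order asked, and still so for the second after the job is handed in, with the robot touching nothing.
It also fails if it takes over 128 s, if anything falls off the work surface, if the arm or the gripper's body presses on something with over 40 N, if the wrist force passes 120 N, or if a joint passes its speed limit or range.

## Working session

There is one attempt and no reset: what is moved stays moved. The work goes in short steps, Python scripts to look and compute and a shell command to move; the robot and the scene stay as the last step left them, time stands still between calls to the robot, and variables do not carry over. Pictures are saved under pics/ and viewed, at most 14 in all, crops included, and the job is handed in when it is done.

```bash
mkdir -p pics; cat > h.py <<'E'
import numpy as np, cv2
from cell import telemetry, optics, order, nets
from scipy.spatial.transform import Rotation as Rn
def cam(name):
    c=optics.camera_info(name); f=200/np.tan(np.radians(c["fovy"])/2)
    K=np.array([[f,0,c["cx"]],[0,f,c["cy"]],[0,0,1]])
    if "R" in c: return K,np.array(c["R"]),np.array(c["t"])
    s=telemetry.read_state(); T=np.eye(4); T[:3,:3]=Rn.from_quat(s["eef_rot"]).as_matrix(); T[:3,3]=s["tool_pos"]
    M=np.linalg.inv(T@np.array(c["T_tool_cam"])); return K,M[:3,:3],M[:3,3]
def proj(C,X):
    K,R,t=C; p=(np.atleast_2d(X)@R.T+t)@K.T; return p[:,:2]/p[:,2:]
def onz(C,px,z):
    K,R,t=C; d=R.T@np.linalg.inv(K)@np.array([px[0],px[1],1.]); o=-R.T@t; return o+d*(z-o[2])/d[2]
def save(n,im): cv2.imwrite("pics/"+n,im[:,:,::-1])
E
python3 - <<'E'
from h import *
N="bottle_white_cap bottle_black_cap bob_wide bob_narrow sample_jar parked_jar bottle_tray bob_tray jar_tray".split()
M={}
for c in ["top","scene"]:
    C=cam(c); im=optics.grab_frame(c); save(c+"0.png",im)
    print(c,C[0][0,0],"pos",-C[1].T@C[2], {k:v for k,v in optics.camera_info(c).items() if k not in("R","t")})
    for n in N:
        for i,r in enumerate(nets.masks_of(c,n)[:2]):
            ys,xs=np.where(r["pixels"]); print(n,round(r["confidence"],2),np.round(r["pixel"]),len(xs),xs.min(),xs.max(),ys.min(),ys.max(),np.round(onz(C,r["pixel"],.03),3))
            if i==0: M[c+n]=r["pixels"]
np.savez("m.npz",**M)
print(optics.camera_info("wrist"))
print(telemetry.read_state())
E
```

```text
top 379.9159917872346 pos [0.33956652 0.01511087 1.01704862] {'fovy': 55.52752404255977, 'cx': 317.4087976052825, 'cy': 201.25526405925262}
bottle_white_cap 0.49 [250. 219.] 230 243 259 212 227 [0.449 0.166 0.03 ]
bottle_black_cap 0.57 [312. 212.] 236 303 319 205 222 [0.468 0.005 0.03 ]
bottle_black_cap 0.18 [196. 175.] 306 186 207 166 185 [0.565 0.314 0.03 ]
bob_wide 0.5 [197. 249.] 302 189 209 243 260 [0.372 0.301 0.03 ]
sample_jar 0.71 [423. 244.] 299 412 433 237 252 [ 0.386 -0.283  0.03 ]
sample_jar 0.19 [313. 210.] 201 303 318 205 221 [0.475 0.004 0.03 ]
parked_jar 0.83 [196. 176.] 324 185 206 165 185 [0.564 0.312 0.03 ]
parked_jar 0.44 [250. 219.] 229 243 259 211 227 [0.451 0.167 0.03 ]
bottle_tray 0.56 [304. 150.] 1508 278 334 125 176 [0.638 0.028 0.03 ]
bob_tray 0.66 [419. 167.] 1470 390 447 143 189 [ 0.593 -0.28   0.03 ]
jar_tray 0.92 [211. 169.] 1291 180 239 144 193 [0.583 0.274 0.03 ]
scene 432.23500656113526 pos [ 1.19157767 -0.01874017  0.66567834] {'fovy': 49.6610228193696, 'cx': 323.865641725645, 'cy': 201.2445377391958}
bottle_white_cap 0.65 [387. 184.] 551 381 399 16
[... 1162 characters left out ...]
'qpos': array([ 1.18296730e+00,  4.23064490e-01,  1.62993313e+00,  1.91351248e-05,
        1.08858629e+00, -1.90177365e-02]), 'joint_vel': array([ 6.29974645e-04,  3.32655559e-04,  1.62739499e-03,  1.10550821e-04,
       -1.37674066e-03, -8.89728605e-05]), 'effort': array([-4.92055751e-04, -5.44592178e+01, -2.74056655e+01,  6.43417728e-02,
        1.68153533e-02, -2.91346646e-05]), 'tool_pos': array([0.22528767, 0.58295321, 0.24168421]), 'eef_rot': array([ 1.83366650e-01,  9.83044593e-01,  5.99571298e-06, -7.41830011e-06]), 'ft_force': array([ 0.08955564,  0.33902996, -0.28604406]), 'moment': array([ 0.02522675, -0.01875567,  0.00975161]), 'grasp_force': 0.0, 'finger_gap': 1.000975859511231}
```

View pics/top0.png

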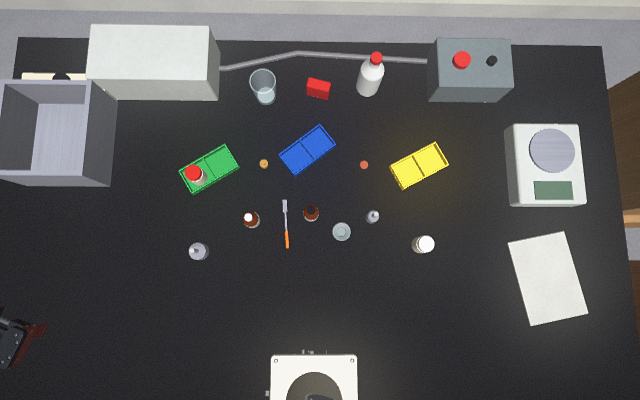

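View pics/scene0.png

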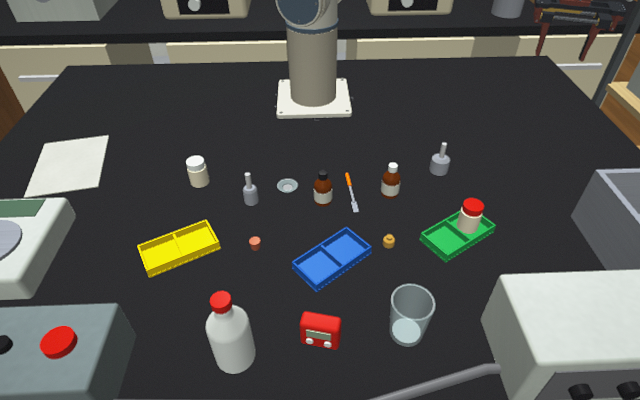

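The top view shows the white-cap bottle at (251,218), black-cap at (311,212), wide bob (197,250), narrow bob (373,216), jar (425,244), and the green/blue/yellow trays at (209,169), (307,150), (419,166). The scene view agrees. A dish, a spatula and two small weights are in between. I'll fit poses from both views.

```bash
cat > fit.py <<'E'
from h import *
from scipy.optimize import minimize
def rev(prof): 
    a=np.linspace(0,2*np.pi,40,endpoint=False)
    return [np.array([[r*np.cos(t),r*np.sin(t),z] for t in a for r,z in (p,q)]) for p,q in zip(prof[:-1],prof[1:])]
bot=rev([(.020,0),(.020,.047),(.010,.062),(.010,.085)])
bob=lambda r: rev([(r,0),(r,.036),(.006,.042),(.006,.080)])
jar=rev([(.022,0),(.022,.048),(.0205,.050),(.0205,.065)])
tray=[np.array([[x,y,z] for x in(-.037,.037) for y in(-.072,.072) for z in(0,.022)])]
MODEL=dict(bottle_white_cap=bot,bottle_black_cap=bot,bob_wide=bob(.022),bob_narrow=bob(.016),sample_jar=jar,parked_jar=jar,bottle_tray=tray,bob_tray=tray,jar_tray=tray)
def sil(C,parts,p):
    c,s=np.cos(p[3]),np.sin(p[3]); R=np.array([[c,-s,0],[s,c,0],[0,0,1]]); m=np.zeros((1600,2560),np.uint8)
    for P in parts:
        u=proj(C,P@R.T+p[:3]); cv2.fillConvexPoly(m,cv2.convexHull(np.round((u+.5)*4).astype(np.int32)),255)
    return cv2.resize(m,(640,400),interpolation=cv2.INTER_AREA)/255.
def fit(name,obs,p0,free):
    def cost(v):
        p=np.array(p0,float); p[free]=v; e=0
        for C,m in obs: s=sil(C,MODEL[name],p); e+=np.abs(s-m).sum()/m.sum()
        return e/len(obs)
    st=np.array([.008,.008,.008,.15])[free]; v0=np.array(p0)[free]
    r=minimize(cost,v0,method="Nelder-Mead",options=dict(initial_simplex=np.vstack([v0]+[v0+np.eye(len(v0))[i]*st[i] for i in range(len(v0))]),xatol=2e-4,fatol=1e-4))
    p=np.array(p0,float); p[free]=r.x; return p,r.fun
E
python3 - <<'E'
from fit import *
M=dict(np.load("m.npz")); C={c:cam(c) for c in("top","scene")}
im={c:cv2.imread(f"pics/{c}0.png") for c in C}
# narrow bob in top: bright pixels round (373,216)
g=im["top"].max(2).astype(int); b=np.zeros((400,640),bool); b[203:229,362:386]=g[203:229,362:386]>70; M["topbob_narrow"]=b
hsv={c:cv2.cvtColor(im[c],cv2.COLOR_BGR2HSV) for c in C}
H=dict(bottle_tray=(105,125),bob_tray=(22,35),jar_tray=(50,85))
P0=dict(bottle_white_cap=(.449,.162),bottle_black_cap=(.465,.004),bob_wide=(.376,.294),bob_narrow=(.467,-.14),sample_jar=(.383,-.28),parked_jar=(.563,.309),bottle_tray=(.645,.024),bob_tray=(.605,-.279),jar_tray=(.583,.274))
for n,p in P0.items():
    tr="tray" in n; obs=[]
    for c in C:
        m=M[c+n].astype(np.uint8)
        if tr:
            k=cv2.dilate(m,np.ones((9,9))); h=hsv[c]
            m=((h[...,0]>=H[n][0])&(h[...,0]<=H[n][1])&(h[...,1]>110)&(h[...,2]>50)&(k>0)).astype(np.uint8)
            if n=="jar_tray": m|=M[c+"parked_jar"]&(sil(C[c],MODEL[n],(*p,0,0.))*0>1).astype(np.uint8)
            m=cv2.morphologyEx(m,cv2.MORPH_CLOSE,np.ones((9,9)))
        obs.append((C[c],m.astype(float)))
    best=min((fit(n,obs,[*p,0,y],[0,1,2,3] if tr else [0,1,2]) for y in ((-.5,-.9,.5,-1.3) if tr else (0,))),key=lambda r:r[1])
    fx=fit(n,obs,[*best[0][:2],0,best[0][3]],[0,1,3] if tr else [0,1])
    print(n,"free-z",np.round(best[0],3),round(best[1],3)," z=0",np.round(fx[0],3),round(fx[1],3))
E
```

```text
bottle_white_cap free-z [0.448 0.164 0.001 0.   ] 0.116  z=0 [0.448 0.164 0.    0.   ] 0.117
bottle_black_cap free-z [0.466 0.009 0.001 0.   ] 0.102  z=0 [0.466 0.009 0.    0.   ] 0.105
bob_wide free-z [ 0.366  0.297 -0.001  0.   ] 0.109  z=0 [0.367 0.297 0.    0.   ] 0.109
bob_narrow free-z [ 0.46  -0.154  0.002  0.   ] 0.106  z=0 [ 0.46  -0.154  0.     0.   ] 0.111
sample_jar free-z [ 0.386 -0.283 -0.     0.   ] 0.117  z=0 [ 0.386 -0.283  0.     0.   ] 0.116
parked_jar free-z [0.564 0.311 0.002 0.   ] 0.133  z=0 [0.565 0.312 0.    0.   ] 0.135
bottle_tray free-z [ 6.430e-01  2.000e-02  2.000e-03 -2.473e+00] 0.03  z=0 [ 0.642  0.02   0.    -2.47 ] 0.037
bob_tray free-z [ 0.602 -0.285  0.003 -2.654] 0.036  z=0 [ 0.601 -0.285  0.    -2.658] 0.048
jar_tray free-z [ 5.880e-01  2.840e-01  2.000e-03 -2.584e+00] 0.302  z=0 [ 0.588  0.285  0.    -2.587] 0.308
```

```bash
python3 -m handwheel '10 -19 0 0 0 -0.05;20 -38 0 0 0 -0.05;20 -38 0 0 0 -0.05;20 -38 0 0 0 -0.05;20 -38 0 0 0 -0.05;20 -38 0 0 0 -0.05;20 -38 0 0 0 -0.05;20 -38 0 0 0 -0.05;20 -38 0 0 0 -0.05;20 -38 0 0 0 -0.05;20 -38 0 0 0 -0.034;13 -20 0 0 0 0' 87.8 12
python3 -m handwheel '0 0 0 0 0 0;0 0 0 0 0 0'
python3 - <<'E'
from fit import *
C=cam("wrist"); im=optics.grab_frame("wrist"); save("w1.png",im)
s=telemetry.read_state(); print(s["tool_pos"],s["eef_rot"],s["ft_force"],s["t"])
ms=nets.masks_of("wrist","bottle_white_cap")
for r in ms: print(r["confidence"],r["pixel"],r["pixels"].sum())
m=ms[0]["pixels"].astype(float); print(fit("bottle_white_cap",[(C,m)],[.448,.164,0,0],[0,1]))
ct=cam("top"); print("2-view",fit("bottle_white_cap",[(C,m),(ct,np.load("m.npz")["topbottle_white_cap"].astype(float)),(cam("scene"),np.load("m.npz")["scenebottle_white_cap"].astype(float))],[.448,.164,0,0],[0,1,2]))
# green tray, jar united
M=np.load("m.npz"); obs=[]
for c in("top","scene"):
    i=cv2.imread(f"pics/{c}0.png"); h=cv2.cvtColor(i,cv2.COLOR_BGR2HSV); k=cv2.dilate(M[c+"jar_tray"].astype(np.uint8),np.ones((9,9)))
    m=((h[...,0]>=50)&(h[...,0]<=85)&(h[...,1]>110)&(h[...,2]>50)&(k>0)).astype(np.uint8)|M[c+"parked_jar"].astype(np.uint8)
    obs.append((cam(c),cv2.morphologyEx(m,cv2.MORPH_CLOSE,np.ones((9,9))).astype(float)))
def cost(v):
    y=v[3]; d=np.array([-np.sin(y),np.cos(y)])*.036+v[4]*np.array([np.cos(y),np.sin(y)])+v[5]*np.array([-np.sin(y),np.cos(y)]); e=0
    for Cc,m in obs: e+=np.abs(np.maximum(sil(Cc,tray,[*v[:4]]),sil(Cc,jar,[v[0]+d[0],v[1]+d[1],v[2]+.004,0]))-m).sum()/m.sum()
    return e/2
v0=np.array([.586,.283,0,.557,0,0]); st=np.diag([.008,.008,.004,.1,.006,.006])
r=minimize(cost,v0,method="Nelder-Mead",options=dict(initial_simplex=np.vstack([v0,v0+st]),maxiter=800,xatol=2e-4,fatol=1e-4)); print("green",np.round(r.x,4),r.fun)
E
```

```text
t: 2.2
tool_pos: [0.4492, 0.1615, 0.242]
eef_rot: [0.437, 0.899, 0.0, 0.0]
ft_force: [0.4, 0.6, 0.2]
finger_gap: 0.999
grasp_force: 0.0
t: 2.4
tool_pos: [0.4482, 0.1639, 0.2417]
eef_rot: [0.437, 0.9, 0.0, -0.0]
ft_force: [-0.4, 0.2, 0.9]
finger_gap: 1.003
grasp_force: 0.0
[0.44789847 0.16442799 0.24163773] [ 4.36314704e-01  8.99794106e-01  3.06124267e-05 -2.13024966e-04] [ 0.12209105 -0.32490744  0.12860703] 2.45
0.78 [321.9, 175.2] 1010
(array([0.44741092, 0.16621586, 0.        , 0.        ]), np.float64(0.04328479906814211))
2-view (array([ 0.44798252,  0.1652736 , -0.00172455,  0.        ]), np.float64(0.10621839996022382))
green [ 0.5883  0.284   0.0018  0.5655 -0.0017 -0.0071] 0.03241819883172993
```

View pics/w1.png

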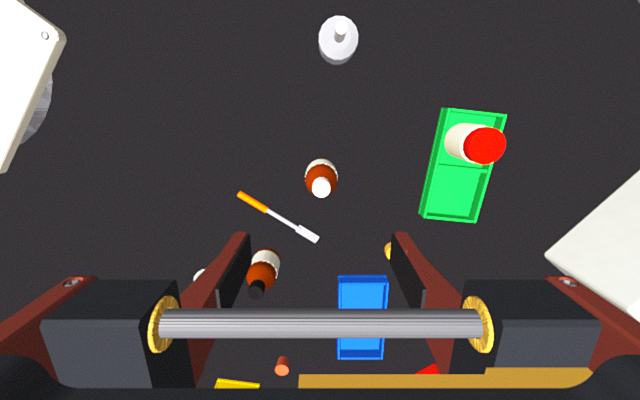

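The wrist view shows the white-cap bottle centred at (321,178), confirming (0.448, 0.165), and the blue tray square to the jaws. Descending to grasp above rim clearance (TCP z = 43 mm).

```bash
python3 -m handwheel '0 1 -25 0 0 0;0 0 -45 0 0 0;0 0 -45 0 0 0;0 0 -40 0 0 0;0 0 -25 0 0 0;0 0 -12 0 0 0;0 0 -6.7 0 0 0;0 0 0 0 0 0' 87.8 15
python3 -m handwheel '0 0 0 0 0 0;0 0 0 0 0 0;0 0 0 0 0 0;0 0 0 0 0 0;0 0 0 0 0 0;0 0 0 0 0 0;0 0 0 0 0 0;0 0 0 0 0 0' 32 15
```

```text
t: 3.3
tool_pos: [0.4482, 0.1655, 0.043]
eef_rot: [0.436, 0.9, -0.0, -0.0]
ft_force: [-0.1, -0.2, 0.8]
finger_gap: 1.003
grasp_force: 0.0
t: 4.1
tool_pos: [0.4483, 0.165, 0.043]
eef_rot: [0.436, 0.9, 0.0, 0.0]
ft_force: [-1.2, 0.6, 1.4]
finger_gap: 0.45
grasp_force: 15.0
```

```bash
python3 -m handwheel '0 0 10 0 0 0;0 0 30 0 0 0;0 0 40 0 0 0;0 0 30 0 0 0;15 -10 10 0 0 0;35 -24 0 0 0 0;35 -24 0 0 0 0;35 -24 0 0 0 0;35 -24 0 0 0 0;16.7 -11 0 0 0 0;0 0 0 0 0 0;0 0 0 0 0 0'
python3 - <<'E'
from fit import *
C=cam("wrist"); im=optics.grab_frame("wrist"); s=telemetry.read_state(); print(s["tool_pos"],s["eef_rot"],s["finger_gap"],s["grasp_force"])
v=im.copy()
for (x,y,yaw) in [(.642,.020,.669)]:
    c,sn=np.cos(yaw),np.sin(yaw)
    for b in (-.036,.036):
        P=np.array([[x+c*u-sn*(b+w),y+sn*u+c*(b+w),.022] for u,w in((-.033,-.033),(.033,-.033),(.033,.033),(-.033,.033))])
        cv2.polylines(v,[np.round(proj(C,P)).astype(np.int32)],True,(255,255,255),1)
save("w2.png",v)
E
```

```text
t: 5.3
tool_pos: [0.6191, 0.0479, 0.1628]
eef_rot: [0.437, 0.9, -0.0, -0.001]
ft_force: [-0.1, -0.3, -1.2]
finger_gap: 0.446
grasp_force: 15.0
[0.61869033 0.04834672 0.16284849] [ 4.36182050e-01  8.99858111e-01 -2.89472394e-04 -7.18418043e-04] 0.45007483183142827 14.999940884881653
```

View pics/w2.png

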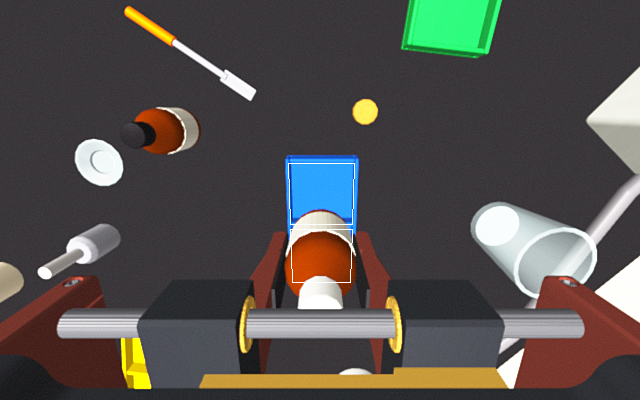

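The overlay of the fitted blue bays agrees with the picture (free +y bay at about (321,190), divider at row 225). Lowering.

```bash
python3 -m handwheel '1.5 0 -20 0 0 0;0 0 -35 0 0 0;0 0 -30 0 0 0;0 0 -16 0 0 0;0 0 -7 0 0 0;0 0 -3 0 0 0;0 0 -2 0 0 0;0 0 -1 0 0 0;0 0 -1 0 0 0;0 0 0 0 0 0;0 0 0 0 0 0'
python3 -m handwheel '0 0 -0.4 0 0 0;0 0 -0.4 0 0 0;0 0 0 0 0 0;0 0 0 0 0 0'
```

```text
t: 6.45
tool_pos: [0.6217, 0.0479, 0.0483]
eef_rot: [0.436, 0.9, 0.0, 0.0]
ft_force: [0.3, -0.2, -1.1]
finger_gap: 0.452
grasp_force: 15.0
t: 6.85
tool_pos: [0.6215, 0.048, 0.0471]
eef_rot: [0.436, 0.9, -0.0, -0.0]
ft_force: [0.2, -0.4, -0.7]
finger_gap: 0.453
grasp_force: 15.0
```

```bash
python3 -m handwheel '0 0 -0.3 0 0 0;0 0 0 0 0 0'; python3 -m handwheel '0 0 -0.3 0 0 0;0 0 0 0 0 0'; python3 -m handwheel '0 0 -0.3 0 0 0;0 0 0 0 0 0'
```

```text
t: 7.05
tool_pos: [0.6215, 0.048, 0.0471]
eef_rot: [0.436, 0.9, -0.0, -0.0]
ft_force: [-0.7, 0.0, 3.2]
finger_gap: 0.449
grasp_force: 15.0
t: 7.25
tool_pos: [0.6215, 0.0479, 0.0471]
eef_rot: [0.436, 0.9, -0.0, 0.0]
ft_force: [-1.6, 0.8, 6.3]
finger_gap: 0.448
grasp_force: 15.0
t: 7.45
tool_pos: [0.6215, 0.0479, 0.0471]
eef_rot: [0.436, 0.9, -0.0, 0.0]
ft_force: [-3.2, -0.9, 9.2]
finger_gap: 0.444
grasp_force: 15.0
```

```bash
python3 -m handwheel '0 0 0.8 0 0 0;0 0 0 0 0 0'; python3 -m handwheel '0 0 0 0 0 0;0 0 0 0 0 0;0 0 0 0 0 0;0 0 0 0 0 0;0 0 0 0 0 0' 60 15
python3 -m handwheel '0 0 10 0 0 0;0 0 30 0 0 0;0 0 45 0 0 0;0 0 45 0 0 0;0 0 30 0 0 0;-15 -4 10 0 0 0;-35 -9 0 0 0 0;-40 -10 0 0 0 0;-40 -10 0 0 0 0;-25 -6 0 0 0 0;0 0 0 0 0 0;0 0 0 0 0 0' 87.8
python3 - <<'E'
from fit import *
C=cam("wrist"); im=optics.grab_frame("wrist"); s=telemetry.read_state(); print(s["tool_pos"],s["eef_rot"],s["finger_gap"])
ms=nets.masks_of("wrist","bottle_black_cap")
for r in ms: print(r["confidence"],r["pixel"],r["pixels"].sum())
m=ms[0]["pixels"].astype(float); print(fit("bottle_black_cap",[(C,m)],[.466,.009,0,0],[0,1]))
save("w3.png",im)
E
```

```text
t: 7.65
tool_pos: [0.6216, 0.048, 0.0471]
eef_rot: [0.436, 0.9, 0.0, 0.0]
ft_force: [-0.3, -0.5, 2.2]
finger_gap: 0.453
grasp_force: 15.0
t: 8.15
tool_pos: [0.6215, 0.048, 0.047]
eef_rot: [0.436, 0.9, 0.0, 0.0]
ft_force: [-0.2, -0.0, 0.3]
finger_gap: 0.683
grasp_force: 0.0
t: 9.35
tool_pos: [0.4671, 0.0089, 0.2181]
eef_rot: [0.436, 0.9, 0.001, 0.001]
ft_force: [-0.1, 0.3, -0.8]
finger_gap: 0.999
grasp_force: 0.0
[0.46777463 0.00900377 0.21798866] [4.36272487e-01 8.99813807e-01 5.26799352e-04 1.07338624e-03] 0.9953825350873724
0.61 [323.7, 182.9] 1176
(array([0.46602951, 0.01117927, 0.        , 0.        ]), np.float64(0.055005335467520344))
```

View pics/w3.png

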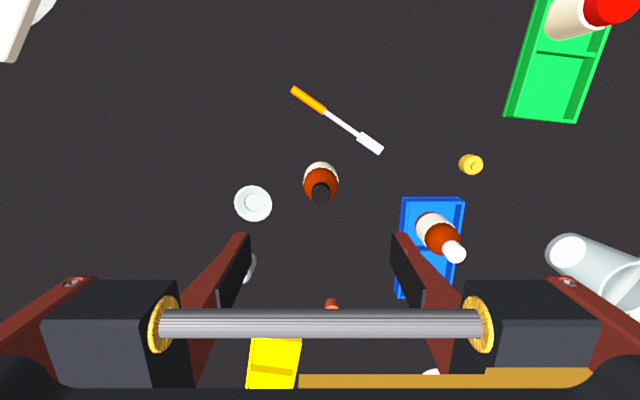

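The white-cap bottle stands in the blue tray's +y bay at (440,235). The black-cap bottle is at (321,183), with the dish to its left at (253,203), so I'll use a narrower opening.

```bash
python3 -m handwheel '-1.7 1.5 -15 0 0 0;0 0 -30 0 0 0;0 0 -45 0 0 0;0 0 -40 0 0 0;0 0 -25 0 0 0;0 0 -12 0 0 0;0 0 -8 0 0 0;0 0 0 0 0 0' 62 15
python3 -m handwheel '0 0 0 0 0 0;0 0 0 0 0 0;0 0 0 0 0 0;0 0 0 0 0 0;0 0 0 0 0 0' 32 15
```

```text
t: 10.25
tool_pos: [0.4653, 0.0106, 0.0417]
eef_rot: [0.436, 0.9, -0.0, -0.0]
ft_force: [-0.1, 0.3, -0.5]
finger_gap: 0.71
grasp_force: 0.0
t: 10.75
tool_pos: [0.4655, 0.0105, 0.0429]
eef_rot: [0.436, 0.9, 0.0, 0.001]
ft_force: [-0.3, 0.8, 7.8]
finger_gap: 0.447
grasp_force: 15.0
```

```bash
python3 -m handwheel '0 0 10 0 0 0;0 0 30 0 0 0;0 0 40 0 0 0;0 0 30 0 0 0;18.5 -1.5 10 0 0 0;40 -4 0 0 0 0;40 -4 0 0 0 0;40 -4 0 0 0 0;40 -4 0 0 0 0;20 -1 0 0 0 0;0 0 0 0 0 0;0 0 0 0 0 0'
python3 -m handwheel '0 0 -20 0 0 0;0 0 -35 0 0 0;0 0 -30 0 0 0;0 0 -16 0 0 0;0 0 -7 0 0 0;0 0 -3 0 0 0;0 0 -2 0 0 0;0 0 -1 0 0 0;0 0 0 0 0 0;0 0 0 0 0 0'
```

```text
t: 11.95
tool_pos: [0.6622, -0.008, 0.1619]
eef_rot: [0.436, 0.9, -0.0, -0.001]
ft_force: [-0.3, 0.7, -0.5]
finger_gap: 0.45
grasp_force: 15.0
t: 12.95
tool_pos: [0.6637, -0.008, 0.0488]
eef_rot: [0.436, 0.9, 0.0, 0.001]
ft_force: [-0.5, -0.8, -0.6]
finger_gap: 0.448
grasp_force: 15.0
```

```bash
for i in 1; do python3 -m handwheel '0 0 -0.4 0 0 0;0 0 -0.4 0 0 0;0 0 -0.4 0 0 0;0 0 0 0 0 0;0 0 0 0 0 0'; done; python3 -m handwheel '0 0 -0.4 0 0 0;0 0 0 0 0 0;0 0 0 0 0 0'; python3 -m handwheel '0 0 -0.4 0 0 0;0 0 0 0 0 0;0 0 0 0 0 0'
```

```text
t: 13.45
tool_pos: [0.6633, -0.008, 0.047]
eef_rot: [0.436, 0.9, -0.0, 0.0]
ft_force: [-0.6, -1.3, 2.6]
finger_gap: 0.454
grasp_force: 15.0
t: 13.75
tool_pos: [0.6634, -0.008, 0.047]
eef_rot: [0.436, 0.9, 0.0, 0.0]
ft_force: [-2.0, 0.6, 5.6]
finger_gap: 0.451
grasp_force: 15.0
t: 14.05
tool_pos: [0.6634, -0.008, 0.047]
eef_rot: [0.436, 0.9, 0.0, 0.0]
ft_force: [-1.5, -0.2, 8.2]
finger_gap: 0.452
grasp_force: 15.0
```

```bash
python3 -m handwheel '0 0 0.8 0 0 0;0 0 0 0 0 0;0 0 0 0 0 0'; python3 -m handwheel '0 0 0 0 0 0;0 0 0 0 0 0;0 0 0 0 0 0;0 0 0 0 0 0' 60 15
python3 -m handwheel '0 0 10 0 0 0;0 0 30 0 0 0;0 0 45 0 0 0;0 0 45 0 0 0;0 0 30 0 0 0;-15 -12 10 0 0 -0.061;-38 -27 0 0 0 -0.061;-38 -27 0 0 0 -0.061;-38 -27 0 0 0 0;-38 -27 0 0 0 0;-36 -26 0 0 0 0;0 0 0 0 0 0' 60
python3 -m handwheel '0 0 0 0 0 0;0 0 0 0 0 0'
cat > look.py <<'E'
import sys
from fit import *
n,x,y,z,f=sys.argv[1],*map(float,sys.argv[2:5]),sys.argv[5]
C=cam("wrist"); im=optics.grab_frame("wrist"); s=telemetry.read_state(); print(s["tool_pos"],s["eef_rot"],s["finger_gap"])
ms=nets.masks_of("wrist",n)
for r in ms: print(r["confidence"],r["pixel"],r["pixels"].sum())
if ms: print(fit(n,[(C,ms[0]["pixels"].astype(float))],[x,y,z,0],[0,1]))
v=im.copy()
for (a,b,w) in [(.642,.020,.669),(.601,-.285,.4855),(.588,.284,.5655)]:
    c,sn=np.cos(w),np.sin(w)
    for o in (-.036,.036):
        P=np.array([[a+c*u-sn*(o+w2),b+sn*u+c*(o+w2),.022] for u,w2 in((-.033,-.033),(.033,-.033),(.033,.033),(-.033,.033))])
        cv2.polylines(v,[np.round(proj(C,P)).astype(np.int32)],True,(255,255,255),1)
save(f,v)
E
python3 look.py bob_narrow .460 -.154 0 w4.png
```

```text
t: 14.35
tool_pos: [0.6634, -0.008, 0.047]
eef_rot: [0.436, 0.9, 0.0, 0.0]
ft_force: [-1.4, -0.3, 2.6]
finger_gap: 0.451
grasp_force: 15.0
t: 14.75
tool_pos: [0.6632, -0.008, 0.0467]
eef_rot: [0.436, 0.9, -0.0, -0.0]
ft_force: [0.4, -0.7, -0.7]
finger_gap: 0.681
grasp_force: 0.0
t: 15.95
tool_pos: [0.4562, -0.1557, 0.2173]
eef_rot: [0.518, 0.855, -0.001, -0.001]
ft_force: [-0.5, 0.0, 0.3]
finger_gap: 0.683
grasp_force: 0.0
t: 16.15
tool_pos: [0.4614, -0.1539, 0.2176]
eef_rot: [0.517, 0.856, 0.0, 0.001]
ft_force: [-0.1, 0.2, 0.1]
finger_gap: 0.684
grasp_force: 0.0
[ 0.4614945  -0.15370021  0.21733198] [5.16259058e-01 8.56432221e-01 2.00822100e-04 6.28505082e-04] 0.6842444282846678
0.83 [320.4, 175.3] 668
(array([ 0.45778941, -0.15103807,  0.        ,  0.        ]), np.float64(0.11307385229540919))
```

View pics/w4.png

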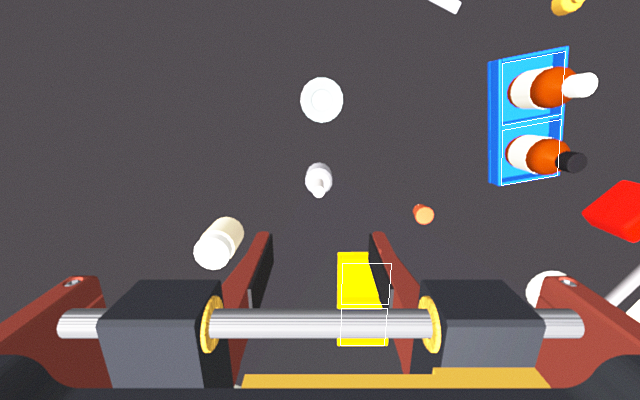

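```bash
python3 - <<'E'
from h import *
C=cam("wrist"); print(onz(C,(319,191),.08), proj(C,[[.4578,-.151,.08],[.460,-.154,.08],[.46,-.154,0]]))
im=cv2.imread("pics/w4.png")[155:205,290:350]; cv2.imwrite("pics/w4c.png",cv2.resize(im,None,fx=10,fy=10,interpolation=cv2.INTER_NEAREST))
E
```

```text
[ 0.4580346 -0.1502936  0.08     ] [[318.47116453 191.48549072]
 [319.00237375 194.94842893]
 [319.22653218 176.8650016 ]]
```

View pics/w4c.png

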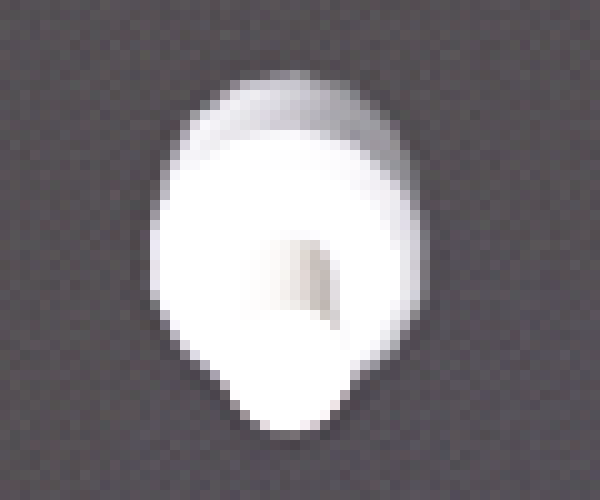

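The crop shows the stem's top at about (319,192), giving (0.4585, −0.151); both bottles stand in the blue bays.

```bash
python3 -m handwheel '-3 2.7 -15 0 0 0;0 0 -35 0 0 0;0 0 -40 0 0 0;0 0 -30 0 0 0;0 0 -18 0 0 0;0 0 -9 0 0 0;0 0 -4 0 0 0;0 0 0 0 0 0;0 0 0 0 0 0' 50 25
python3 -m handwheel '0 0 0 0 0 0;0 0 0 0 0 0;0 0 0 0 0 0;0 0 0 0 0 0;0 0 0 0 0 0;0 0 0 0 0 0;0 0 0 0 0 0' 6 25
```

```text
t: 17.15
tool_pos: [0.4581, -0.1514, 0.0666]
eef_rot: [0.517, 0.856, 0.0, 0.001]
ft_force: [-0.1, -0.5, -0.2]
finger_gap: 0.568
grasp_force: 0.0
t: 17.85
tool_pos: [0.4573, -0.1514, 0.0659]
eef_rot: [0.517, 0.856, -0.0, -0.0]
ft_force: [0.2, 0.2, 0.9]
finger_gap: 0.13
grasp_force: 25.0
```

```bash
python3 -m handwheel '0 0 10 0 0 0;0 0 30 0 0 0;0 0 40 0 0 0;0 0 30 0 0 0;12 -10 10 0 0 0;30 -24 0 0 0 0;30 -24 0 0 0 0;30 -24 0 0 0 0;16 -13 0 0 0 0;8.5 -6.5 0 0 0 0;0 0 0 0 0 0;0 0 0 0 0 0'
python3 - <<'E'
from fit import *
C=cam("wrist"); im=optics.grab_frame("wrist"); s=telemetry.read_state(); print(s["tool_pos"],s["ft_force"],s["finger_gap"])
h=cv2.cvtColor(im,cv2.COLOR_RGB2HSV); m=((h[...,0]>=22)&(h[...,0]<=35)&(h[...,1]>130)&(h[...,2]>50)).astype(np.uint8)
n,l,st,_=cv2.connectedComponentsWithStats(m); print(sorted([tuple(a) for a in st[1:] if a[4]>150],key=lambda a:-a[4])[:6])
v=im.copy()
for p in ([.601,-.285,0,.4855],):
    sm=(sil(C,tray,p)>.5).astype(np.uint8); cs,_=cv2.findContours(sm,cv2.RETR_EXTERNAL,cv2.CHAIN_APPROX_NONE); cv2.drawContours(v,cs,-1,(255,0,0),1)
save("w5.png",v)
E
```

```text
t: 19.05
tool_pos: [0.5827, -0.2521, 0.1856]
eef_rot: [0.517, 0.856, -0.0, -0.001]
ft_force: [0.1, -0.3, -1.8]
finger_gap: 0.132
grasp_force: 25.0
[ 0.58253863 -0.25191563  0.1856549 ] [ 0.48681867 -0.78951279 -2.60056828] 0.13306974669653168
[(np.int32(286), np.int32(153), np.int32(69), np.int32(107), np.int32(4547))]
```

View pics/w5.png

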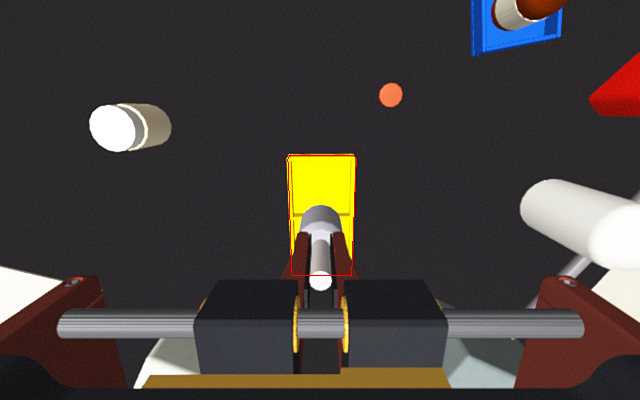

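The red outline of the fitted yellow tray coincides with the tray (corners (287,155)–(355,155)), so the bay estimate is right. Lowering.

```bash
python3 -m handwheel '1 -0.5 -20 0 0 0;0 0 -35 0 0 0;0 0 -30 0 0 0;0 0 -16 0 0 0;0 0 -7 0 0 0;0 0 -3 0 0 0;0 0 -2 0 0 0;0 0 -1 0 0 0;0 0 0 0 0 0;0 0 0 0 0 0'
python3 -m handwheel '0 0 -0.4 0 0 0;0 0 -0.4 0 0 0;0 0 0 0 0 0;0 0 0 0 0 0'; python3 -m handwheel '0 0 -0.4 0 0 0;0 0 0 0 0 0;0 0 0 0 0 0';python3 -m handwheel '0 0 -0.4 0 0 0;0 0 0 0 0 0;0 0 0 0 0 0'
```

```text
t: 20.1
tool_pos: [0.5851, -0.2535, 0.0726]
eef_rot: [0.517, 0.856, 0.0, 0.001]
ft_force: [0.5, 0.6, -2.3]
finger_gap: 0.13
grasp_force: 25.0
t: 20.5
tool_pos: [0.5848, -0.2533, 0.071]
eef_rot: [0.517, 0.856, -0.0, -0.0]
ft_force: [0.5, -0.4, -2.2]
finger_gap: 0.131
grasp_force: 25.0
t: 20.8
tool_pos: [0.5848, -0.2533, 0.0706]
eef_rot: [0.517, 0.856, -0.0, -0.0]
ft_force: [-0.1, -0.5, -1.5]
finger_gap: 0.13
grasp_force: 25.0
t: 21.1
tool_pos: [0.5847, -0.2533, 0.0702]
eef_rot: [0.517, 0.856, -0.0, -0.0]
ft_force: [-0.2, -1.4, -1.2]
finger_gap: 0.126
grasp_force: 25.0
```

```bash
python3 -m handwheel '0 0 -0.4 0 0 0;0 0 0 0 0 0;0 0 0 0 0 0'; python3 -m handwheel '0 0 -0.4 0 0 0;0 0 0 0 0 0;0 0 0 0 0 0'
```

```text
t: 21.4
tool_pos: [0.5849, -0.2534, 0.07]
eef_rot: [0.517, 0.856, 0.0, 0.0]
ft_force: [-0.1, 1.2, -0.1]
finger_gap: 0.134
grasp_force: 25.0
t: 21.7
tool_pos: [0.5849, -0.2534, 0.0699]
eef_rot: [0.517, 0.856, 0.0, 0.0]
ft_force: [-0.3, 1.5, 5.2]
finger_gap: 0.133
grasp_force: 25.0
```

```bash
python3 -m handwheel '0 0 0.4 0 0 0;0 0 0 0 0 0'; python3 -m handwheel '0 0 0 0 0 0;0 0 0 0 0 0;0 0 0 0 0 0;0 0 0 0 0 0' 40 25
python3 -m handwheel '0 0 10 0 0 0;0 0 30 0 0 0;0 0 45 0 0 0;0 0 40 0 0 0;0 0 20 0 0 0;-8 20 0 0 0 0;-16 40 0 0 0 0;-16 40 0 0 0 0;-16 40 0 0 0 0;-16 40 0 0 0 0;-16 40 0 0 0 0;-16 40 0 0 0 0' 50
python3 -m handwheel '-16 40 0 0 0 0;-16 40 0 0 0 0;-16 40 0 0 0 0;-16 40 0 0 0 0;-16 40 0 0 0 0;-16 40 0 0 0 0;-16 40 0 0 0 0;-10 10 0 0 0 0;0 0 0 0 0 0;0 0 0 0 0 0'
python3 look.py bob_wide .367 .297 0 w6.png
python3 - <<'E'
import cv2
im=cv2.imread("pics/w6.png"); c=im[145:225,280:360]
cv2.imwrite("pics/w6c.png",cv2.hconcat([cv2.resize(im,(480,300)),cv2.resize(c,(300,300),interpolation=cv2.INTER_NEAREST)]))
E
```

```text
t: 21.9
tool_pos: [0.5849, -0.2534, 0.0699]
eef_rot: [0.517, 0.856, 0.0, 0.0]
ft_force: [-1.8, 0.1, 2.3]
finger_gap: 0.131
grasp_force: 25.0
t: 22.3
tool_pos: [0.5847, -0.2533, 0.0697]
eef_rot: [0.517, 0.856, -0.0, -0.0]
ft_force: [0.5, -0.6, 0.0]
finger_gap: 0.44
grasp_force: 0.0
t: 23.5
tool_pos: [0.4801, 0.008, 0.2157]
eef_rot: [0.517, 0.856, 0.0, 0.001]
ft_force: [0.6, 0.2, 0.1]
finger_gap: 0.57
grasp_force: 0.0
t: 24.5
tool_pos: [0.3588, 0.2965, 0.2153]
eef_rot: [0.516, 0.856, 0.0, 0.0]
ft_force: [0.9, 0.3, -0.1]
finger_gap: 0.568
grasp_force: 0.0
[0.35909794 0.29611567 0.21519441] [5.16666982e-01 8.56186416e-01 1.21281100e-04 1.89719230e-04] 0.5700172954425861
```

View pics/w6c.png

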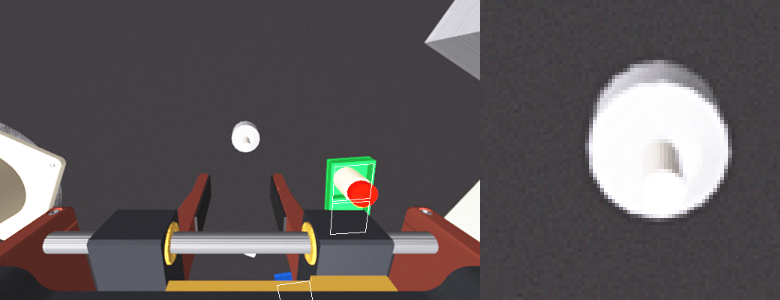

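The wide bob's stem top is at about (329,197); the network missed it, so I use that pixel plus a brightness silhouette.

```bash
python3 - <<'E'
from fit import *
C=cam("wrist"); print(onz(C,(328.8,197),.08))
g=cv2.imread("pics/w6.png").max(2); m=np.zeros((400,640)); m[150:215,300:355]=g[150:215,300:355]>115; print(m.sum(),fit("bob_wide",[(C,m)],[.367,.297,0,0],[0,1]))
E
```

```text
[0.36735034 0.29870382 0.08      ]
1252.0 (array([0.3659661 , 0.29930348, 0.        , 0.        ]), np.float64(0.031795401866817015))
```

```bash
python3 -m handwheel '7.6 2.9 -13 0 0 0;0 0 -35 0 0 0;0 0 -40 0 0 0;0 0 -30 0 0 0;0 0 -18 0 0 0;0 0 -9 0 0 0;0 0 -4 0 0 0;0 0 0 0 0 0;0 0 0 0 0 0' 50 30
python3 -m handwheel '0 0 0 0 0 0;0 0 0 0 0 0;0 0 0 0 0 0;0 0 0 0 0 0;0 0 0 0 0 0;0 0 0 0 0 0;0 0 0 0 0 0' 6 30
```

```text
t: 25.5
tool_pos: [0.3671, 0.2998, 0.0667]
eef_rot: [0.517, 0.856, 0.001, 0.0]
ft_force: [0.1, 0.0, -1.2]
finger_gap: 0.572
grasp_force: 0.0
t: 26.2
tool_pos: [0.3664, 0.2996, 0.0659]
eef_rot: [0.517, 0.856, 0.0, -0.0]
ft_force: [-0.2, -0.6, 1.8]
finger_gap: 0.126
grasp_force: 30.0
```

```bash
python3 -m handwheel '0 0 10 0 0 0;0 0 30 0 0 0;0 0 40 0 0 0;0 0 35 0 0 0;8 -20 15 0 0 0;16 -39 0 0 0 0;16 -39 0 0 0 0;16 -39 0 0 0 0;16 -39 0 0 0 0;16 -39 0 0 0 0;16 -39 0 0 0 0;16 -39 0 0 0 0'
python3 -m handwheel '16 -39 0 0 0 0;16 -39 0 0 0 0;16 -39 0 0 0 0;16 -39 0 0 0 0;16 -39 0 0 0 0;16 -39 0 0 0 0;16 -39 0 0 0 0;12 -30 0 0 0 0;7.6 -20.6 0 0 0 0;0 0 0 0 0 0;0 0 0 0 0 0;0 0 0 0 0 0'
```

```text
t: 27.4
tool_pos: [0.4865, 0.0048, 0.1965]
eef_rot: [0.517, 0.856, 0.0, 0.0]
ft_force: [0.4, 0.2, -0.9]
finger_gap: 0.129
grasp_force: 30.0
t: 28.6
tool_pos: [0.6174, -0.3159, 0.1958]
eef_rot: [0.516, 0.856, 0.0, -0.001]
ft_force: [0.2, -0.5, -1.0]
finger_gap: 0.131
grasp_force: 30.0
```

```bash
python3 -m handwheel '0.6 -1 -20 0 0 0;0 0 -38 0 0 0;0 0 -32 0 0 0;0 0 -18 0 0 0;0 0 -8 0 0 0;0 0 -4 0 0 0;0 0 -2 0 0 0;0 0 -1 0 0 0;0 0 -0.7 0 0 0;0 0 0 0 0 0;0 0 0 0 0 0'
python3 -m handwheel '0 0 -0.4 0 0 0;0 0 -0.4 0 0 0;0 0 0 0 0 0;0 0 0 0 0 0'; python3 -m handwheel '0 0 -0.4 0 0 0;0 0 0 0 0 0;0 0 0 0 0 0';python3 -m handwheel '0 0 -0.4 0 0 0;0 0 0 0 0 0;0 0 0 0 0 0'
```

```text
t: 29.7
tool_pos: [0.6188, -0.3182, 0.0727]
eef_rot: [0.517, 0.856, 0.0, 0.0]
ft_force: [0.5, 0.9, -1.8]
finger_gap: 0.129
grasp_force: 30.0
t: 30.1
tool_pos: [0.6186, -0.318, 0.0713]
eef_rot: [0.517, 0.856, -0.0, -0.0]
ft_force: [-0.3, -0.1, -0.8]
finger_gap: 0.127
grasp_force: 30.0
t: 30.4
tool_pos: [0.6185, -0.318, 0.0709]
eef_rot: [0.517, 0.856, -0.0, -0.0]
ft_force: [0.4, -0.4, -1.7]
finger_gap: 0.132
grasp_force: 30.0
t: 30.7
tool_pos: [0.6185, -0.318, 0.0705]
eef_rot: [0.517, 0.856, -0.0, -0.0]
ft_force: [-0.4, -0.8, -2.2]
finger_gap: 0.129
grasp_force: 30.0
```

```bash
python3 -m handwheel '0 0 -0.4 0 0 0;0 0 0 0 0 0;0 0 0 0 0 0'; python3 -m handwheel '0 0 -0.3 0 0 0;0 0 0 0 0 0;0 0 0 0 0 0';  python3 -m handwheel '0 0 -0.3 0 0 0;0 0 0 0 0 0;0 0 0 0 0 0'
```

```text
t: 31.0
tool_pos: [0.6186, -0.318, 0.0702]
eef_rot: [0.517, 0.856, -0.0, -0.0]
ft_force: [-0.0, 0.2, -2.2]
finger_gap: 0.13
grasp_force: 30.0
t: 31.3
tool_pos: [0.6186, -0.3181, 0.07]
eef_rot: [0.517, 0.856, -0.0, 0.0]
ft_force: [0.5, 1.2, -0.2]
finger_gap: 0.131
grasp_force: 30.0
t: 31.6
tool_pos: [0.6187, -0.3181, 0.07]
eef_rot: [0.517, 0.856, 0.0, 0.0]
ft_force: [-2.3, 1.0, 3.9]
finger_gap: 0.127
grasp_force: 30.0
```

```bash
python3 -m handwheel '0 0 0.3 0 0 0;0 0 0 0 0 0'; python3 -m handwheel '0 0 0 0 0 0;0 0 0 0 0 0;0 0 0 0 0 0;0 0 0 0 0 0' 40 25
python3 -m handwheel '0 0 10 0 0 0;0 0 30 0 0 0;0 0 45 0 0 0;0 0 40 0 0 0;0 0 20 0 0 0;-20 3 0 0 0 0.04;-42 6 0 0 0 0.04;-42 6 0 0 0 0;-42 6 0 0 0 0;-42 6 0 0 0 0;-30 5 0 0 0 0;-14.5 3 0 0 0 0' 70
python3 -m handwheel '0 0 0 0 0 0;0 0 0 0 0 0'
python3 look.py sample_jar .386 -.283 0 w7.png
```

```text
t: 31.8
tool_pos: [0.6187, -0.318, 0.07]
eef_rot: [0.517, 0.856, 0.0, 0.0]
ft_force: [-0.5, 0.7, 2.3]
finger_gap: 0.127
grasp_force: 30.0
t: 32.2
tool_pos: [0.6185, -0.318, 0.0697]
eef_rot: [0.517, 0.856, 0.0, -0.0]
ft_force: [-0.1, -0.7, 0.8]
finger_gap: 0.442
grasp_force: 0.0
t: 33.4
tool_pos: [0.3838, -0.2824, 0.2155]
eef_rot: [0.482, 0.876, -0.0, -0.0]
ft_force: [0.1, 0.3, -0.0]
finger_gap: 0.798
grasp_force: 0.0
t: 33.6
tool_pos: [0.3875, -0.2838, 0.2156]
eef_rot: [0.482, 0.876, -0.0, 0.001]
ft_force: [-0.1, -0.9, 0.1]
finger_gap: 0.795
grasp_force: 0.0
[ 0.38773567 -0.28380318  0.21542008] [ 4.81874896e-01  8.76239441e-01 -9.44144660e-05  1.00906010e-03] 0.798531277731423
0.84 [317.8, 179.3] 1472
(array([ 0.38428925, -0.27900868,  0.        ,  0.        ]), np.float64(0.05359921142369992))
```

View pics/w7.png

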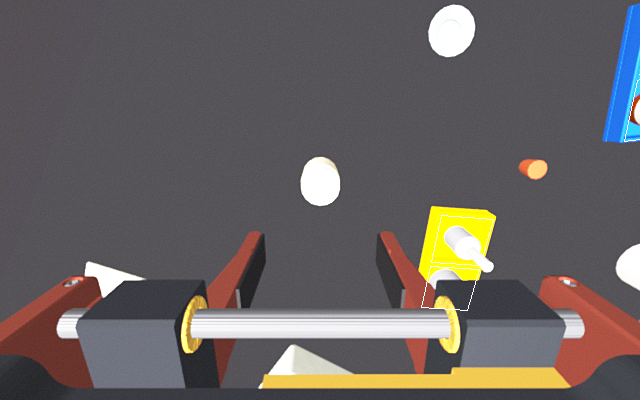

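The jar is at (320,181), and both bobs stand in separate yellow bays. Grasping the jar.

```bash
python3 -m handwheel '-2.7 3.5 -15 0 0 0;0 0 -35 0 0 0;0 0 -45 0 0 0;0 0 -40 0 0 0;0 0 -22 0 0 0;0 0 -10 0 0 0;0 0 -5.4 0 0 0;0 0 0 0 0 0;0 0 0 0 0 0' 70 15
python3 -m handwheel '0 0 0 0 0 0;0 0 0 0 0 0;0 0 0 0 0 0;0 0 0 0 0 0;0 0 0 0 0 0;0 0 0 0 0 0' 36 15
```

```text
t: 34.6
tool_pos: [0.3843, -0.28, 0.0434]
eef_rot: [0.482, 0.876, -0.0, 0.001]
ft_force: [0.3, 0.9, 0.4]
finger_gap: 0.799
grasp_force: 0.0
t: 35.2
tool_pos: [0.3836, -0.2797, 0.0429]
eef_rot: [0.482, 0.876, -0.0, 0.0]
ft_force: [-1.3, 0.5, 5.7]
finger_gap: 0.498
grasp_force: 15.0
```

```bash
python3 -m handwheel '0 0 10 0 0 0;0 0 30 0 0 0;0 0 40 0 0 0;0 0 35 0 0 0;8 20 15 0 0 0;16.5 39.3 0 0 0 0;16.5 39.3 0 0 0 0;16.5 39.3 0 0 0 0;16.5 39.3 0 0 0 0;16.5 39.3 0 0 0 0;16.5 39.3 0 0 0 0;16.5 39.3 0 0 0 0'
python3 -m handwheel '16.5 39.3 0 0 0 0;16.5 39.3 0 0 0 0;16.5 39.3 0 0 0 0;16.5 39.3 0 0 0 0;16.5 39.3 0 0 0 0;10 24 0 0 0 0;7.8 17.7 0 0 0 0;0 0 0 0 0 0;0 0 0 0 0 0;0 0 0 0 0 0'
python3 - <<'E'
from fit import *
C=cam("wrist"); im=optics.grab_frame("wrist"); s=telemetry.read_state(); print(s["tool_pos"],s["ft_force"],s["finger_gap"])
v=im.copy(); sm=(sil(C,tray,[.5883,.284,0,.5655])>.5).astype(np.uint8); cs,_=cv2.findContours(sm,cv2.RETR_EXTERNAL,cv2.CHAIN_APPROX_NONE); cv2.drawContours(v,cs,-1,(255,0,0),1)
save("w8.png",v)
E
```

```text
t: 36.4
tool_pos: [0.507, 0.0173, 0.1729]
eef_rot: [0.482, 0.876, -0.0, -0.0]
ft_force: [0.6, 0.1, -0.8]
finger_gap: 0.497
grasp_force: 15.0
t: 37.4
tool_pos: [0.6065, 0.2527, 0.1724]
eef_rot: [0.482, 0.876, -0.001, -0.0]
ft_force: [0.2, 0.0, -1.0]
finger_gap: 0.503
grasp_force: 15.0
[0.60663797 0.252634   0.17247424] [ 0.05401665  0.07727155 -0.4221937 ] 0.4988114169571254
```

View pics/w8.png

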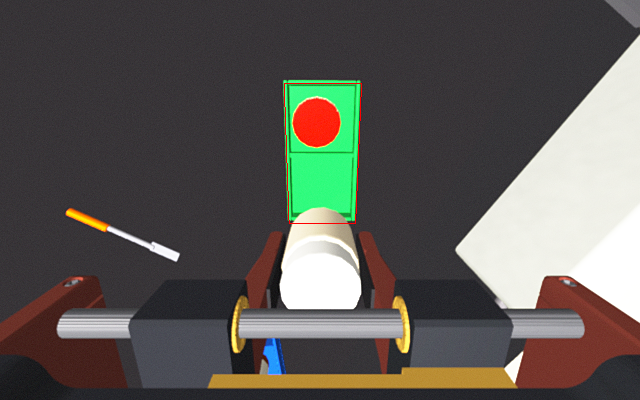

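The green tray's outline fits and the free bay (321,183) is empty. Before lowering I check the clearance to the white box on the right, whose corner is at (458,250).

```bash
python3 - <<'E'
from h import *
T=cam("top");S=cam("scene");W=cam("wrist")
for z in(0,.05,.1,.15): print(z,onz(T,(217,100),z),onz(T,(212,88),z),onz(W,(458,250),z),onz(S,(496,282),z),onz(S,(482,234),z))
E
```

```text
0 [0.78909528 0.27475214 0.        ] [0.82479236 0.29036734 0.        ] [0.79206382 0.27479071 0.        ] [7.08473627e-01 3.26177978e-01 1.11022302e-16] [0.58512279 0.33861428 0.        ]
0.05 [0.76699561 0.2619877  0.05      ] [0.80093776 0.27683522 0.05      ] [0.75531719 0.28268676 0.05      ] [0.74476023 0.30027071 0.05      ] [0.63067444 0.3117729  0.05      ]
0.1 [0.74489594 0.24922325 0.1       ] [0.77708315 0.26330311 0.1       ] [0.71857056 0.2905828  0.1       ] [0.78104682 0.27436344 0.1       ] [0.67622609 0.28493152 0.1       ]
0.15 [0.72279627 0.2364588  0.15      ] [0.75322855 0.24977099 0.15      ] [0.68182393 0.29847884 0.15      ] [0.81733342 0.24845617 0.15      ] [0.72177773 0.25809015 0.15      ]
```

Box corner is at x ≈ 0.79, well clear. Lowering the jar.

```bash
python3 -m handwheel '1 0.5 -20 0 0 0;0 0 -38 0 0 0;0 0 -32 0 0 0;0 0 -18 0 0 0;0 0 -8 0 0 0;0 0 -4 0 0 0;0 0 -2 0 0 0;0 0 -1 0 0 0;0 0 0 0 0 0;0 0 0 0 0 0'
python3 -m handwheel '0 0 -0.4 0 0 0;0 0 -0.4 0 0 0;0 0 -0.4 0 0 0;0 0 0 0 0 0;0 0 0 0 0 0'; python3 -m handwheel '0 0 -0.4 0 0 0;0 0 0 0 0 0;0 0 0 0 0 0';python3 -m handwheel '0 0 -0.4 0 0 0;0 0 0 0 0 0;0 0 0 0 0 0'
```

```text
t: 38.45
tool_pos: [0.6086, 0.2545, 0.0503]
eef_rot: [0.482, 0.876, 0.0, 0.0]
ft_force: [-0.4, -0.7, -1.8]
finger_gap: 0.496
grasp_force: 15.0
t: 38.95
tool_pos: [0.6082, 0.2543, 0.0482]
eef_rot: [0.482, 0.876, -0.0, -0.0]
ft_force: [0.6, -0.9, -0.2]
finger_gap: 0.502
grasp_force: 15.0
t: 39.25
tool_pos: [0.6082, 0.2543, 0.0478]
eef_rot: [0.482, 0.876, -0.0, -0.0]
ft_force: [0.2, -0.1, -1.0]
finger_gap: 0.497
grasp_force: 15.0
t: 39.55
tool_pos: [0.6082, 0.2543, 0.0474]
eef_rot: [0.482, 0.876, -0.0, -0.0]
ft_force: [0.9, 0.5, -1.3]
finger_gap: 0.496
grasp_force: 15.0
```

```bash
python3 -m handwheel '0 0 -0.3 0 0 0;0 0 0 0 0 0;0 0 0 0 0 0'; python3 -m handwheel '0 0 -0.3 0 0 0;0 0 0 0 0 0;0 0 0 0 0 0';  python3 -m handwheel '0 0 -0.3 0 0 0;0 0 0 0 0 0;0 0 0 0 0 0'
```

```text
t: 39.85
tool_pos: [0.6082, 0.2543, 0.0472]
eef_rot: [0.482, 0.876, -0.0, 0.0]
ft_force: [-0.0, 0.1, -1.2]
finger_gap: 0.5
grasp_force: 15.0
t: 40.15
tool_pos: [0.6082, 0.2543, 0.047]
eef_rot: [0.482, 0.876, 0.0, 0.0]
ft_force: [-0.8, 0.7, 0.5]
finger_gap: 0.497
grasp_force: 15.0
t: 40.45
tool_pos: [0.6082, 0.2543, 0.047]
eef_rot: [0.482, 0.876, 0.0, 0.0]
ft_force: [-1.1, -0.1, 5.2]
finger_gap: 0.498
grasp_force: 15.0
```

Seated. Release, retreat clear of the cameras' view of the trays, and verify.

```bash
python3 -m handwheel '0 0 0.3 0 0 0;0 0 0 0 0 0'; python3 -m handwheel '0 0 0 0 0 0;0 0 0 0 0 0;0 0 0 0 0 0;0 0 0 0 0 0' 62 15
python3 -m handwheel '0 0 10 0 0 0;0 0 30 0 0 0;0 0 45 0 0 0;0 0 45 0 0 0;0 0 30 0 0 0;0 0 15 0 0 0;-20 10 0 0 0 0;-40 20 0 0 0 0;-40 20 0 0 0 0;-40 20 0 0 0 0;-40 20 0 0 0 0;-30 20 0 0 0 0'
python3 -m handwheel '0 0 0 0 0 0;0 0 0 0 0 0;0 0 0 0 0 0'
python3 - <<'E'
from fit import *
a=optics.grab_frame("scene"); b=optics.grab_frame("top")
v=np.vstack([cv2.resize(a[120:310,120:520],(800,380)),cv2.resize(b[115:205,160:480],(800,220))])[:600]
save("end.png",v)
C=cam("scene"); 
for n,p in dict(bottle_white_cap=(.6215,.048),bottle_black_cap=(.6634,-.008),bob_wide=(.6187,-.318),bob_narrow=(.585,-.2534),sample_jar=(.6082,.2543),parked_jar=(.565,.312)).items():
    optics.grab_frame("scene"); ms=nets.masks_of("scene",n); optics.grab_frame("top")
    if ms: print(n,ms[0]["confidence"],fit(n,[(C,ms[0]["pixels"].astype(float))],[*p,.004,0],[0,1]))
E
```

```text
t: 40.65
tool_pos: [0.6082, 0.2543, 0.047]
eef_rot: [0.482, 0.876, 0.0, 0.0]
ft_force: [-0.6, -0.2, 3.1]
finger_gap: 0.494
grasp_force: 15.0
t: 41.05
tool_pos: [0.6082, 0.2543, 0.0467]
eef_rot: [0.482, 0.876, -0.0, -0.0]
ft_force: [-0.4, 0.8, -0.1]
finger_gap: 0.706
grasp_force: 0.0
t: 42.25
tool_pos: [0.3954, 0.3641, 0.2211]
eef_rot: [0.482, 0.876, -0.001, -0.0]
ft_force: [0.7, 0.6, 0.2]
finger_gap: 0.706
grasp_force: 0.0
t: 42.55
tool_pos: [0.3989, 0.3639, 0.2217]
eef_rot: [0.482, 0.876, -0.0, 0.0]
ft_force: [-0.3, 0.2, 0.2]
finger_gap: 0.701
grasp_force: 0.0
bottle_white_cap 0.87 (array([0.6194263 , 0.04577515, 0.004     , 0.        ]), np.float64(0.11044157500398534))
bottle_black_cap 0.64 (array([ 0.66148081, -0.01079248,  0.004     ,  0.        ]), np.float64(0.12302641486702208))
bob_wide 0.56 (array([ 0.61593602, -0.32195398,  0.004     ,  0.        ]), np.float64(0.1871119973413094))
bob_narrow 0.66 (array([ 0.5841235 , -0.25719972,  0.004     ,  0.        ]), np.float64(0.06662319029607408))
sample_jar 0.74 (array([0.60651724, 0.25259895, 0.004     , 0.        ]), np.float64(0.19222731008571092))
parked_jar 0.77 (array([0.56341444, 0.31021419, 0.004     , 0.        ]), np.float64(0.223910146582905))
```

View pics/end.png

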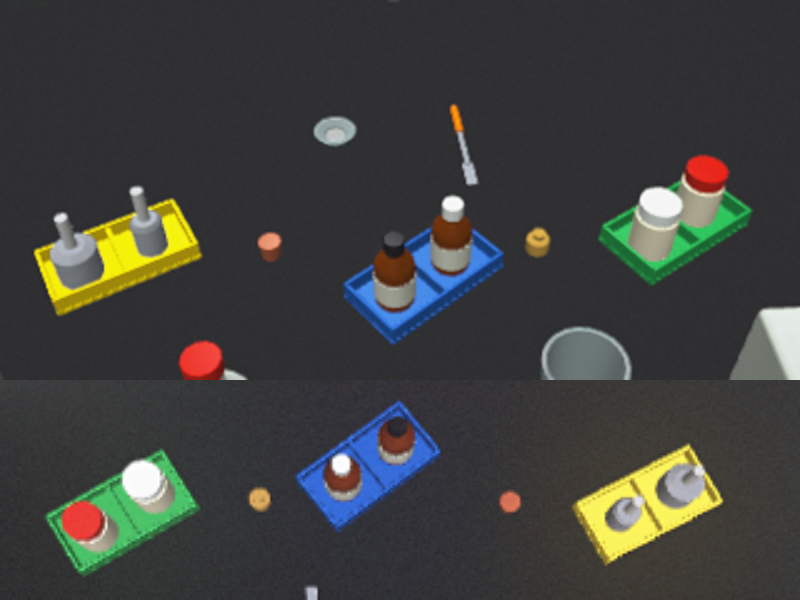

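Both views show every item upright, one to a bay: bottles at (395,275) and (452,238), bobs at (77,255) and (148,225), and the white-lidded jar at (656,225) beside the untouched red-lidded one. Handing in.

```bash
python3 -c "from cell import order; print(order.hand_in())"
```

```text
the job is handed in; nothing more can be done
None
```

The job is handed in: both bottles are in the blue tray, both bobs stem up in the yellow tray and the white-lidded jar in the free green bay, each upright and gently set down, with the red-lidded jar left in place.

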